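# Turn two binder dividers to open the third section

## Task

Open the binder at its third section: turn the top divider (far tab) over the spine until it lies flat on the left-hand pages, then do the same with the second one (middle tab), and leave the third (near tab) where it lies. Push each leaf up and over by its tab with the fingertips, guiding it smoothly all the way down; do not pinch or fling it, and do not disturb the other things on the desk.

Things in the scene. Friction and masses are not known exactly. Their poses are not given: they have to be found in the camera images.
- binder: thick black ring binder lying open, fixed, 250 mm along its spine (local x, away from the robot at yaw 0), 266 mm across (local y, to the left). Origin: centre of the underside. Each side: white pages 212 mm along x, 11 to 114 mm out from the spine, top at z = 54 mm, on an 8 mm thick cover board reaching 133 mm out. Three dividers lie on the right (-y) pages; the left pages are bare.
- hinge (a point): middle of the steel hinge rod of all the dividers, 59 mm above the desk over the binder's origin; the rod runs along the binder's x, 236 mm long, 6 mm thick, between two posts 61 mm high at x = +-113 mm. Axes as the binder's.
- tab_1 (a point): middle of the tab of divider 1 (topmost at the start), the far one: x = +70 mm on the binder, 130 mm from the rod, +3 mm from the rod's height when lying. Cardboard tab 2.5 mm thick, 56 mm wide along the spine, 14 mm from the next; outer edge 148 mm from the rod, overhanging the pages by 33 mm with free space beneath. Axes turn with the leaf; binder's while on the right.
- divider_1 (a joint): angle of divider 1 (stiff cardboard leaf 210 mm along the spine, 115 mm out plus tab, 50 to 100 g), rad: 0 = flat on the right pages, 1.57 = upright, 3.14 = flat on the left pages (stops at both ends). Stiff hinge: it stays at any angle where it is left; 1 to 1.5 N at the tab turns it. Starts a little raised (0.1 to 0.3).
- tab_2 (a point): middle of the tab of divider 2 (second at the start), the middle one: x = +0 mm on the binder, 130 mm from the rod, +0 mm from the rod's height when lying. Cardboard tab 2.5 mm thick, 56 mm wide along the spine, 14 mm from the next; outer edge 148 mm from the rod, overhanging the pages by 33 mm with free space beneath. Axes turn with the leaf; binder's while on the right.
- divider_2 (a joint): angle of divider 2 (stiff cardboard leaf 210 mm along the spine, 115 mm out plus tab, 50 to 100 g), rad: 0 = flat on the right pages, 1.57 = upright, 3.14 = flat on the left pages (stops at both ends). Stiff hinge: it stays at any angle where it is left; 1 to 1.5 N at the tab turns it. Starts at 0 to 0.06.
- tab_3 (a point): middle of the tab of divider 3 (lowest at the start), the near one: x = -70 mm on the binder, 130 mm from the rod, -3 mm from the rod's height when lying. Cardboard tab 2.5 mm thick, 56 mm wide along the spine, 14 mm from the next; outer edge 148 mm from the rod, overhanging the pages by 33 mm with free space beneath. Axes turn with the leaf; binder's while on the right.
- divider_3 (a joint): angle of divider 3 (stiff cardboard leaf 210 mm along the spine, 115 mm out plus tab, 50 to 100 g), rad: 0 = flat on the right pages, 1.57 = upright, 3.14 = flat on the left pages (stops at both ends). Stiff hinge: it stays at any angle where it is left; 1 to 1.5 N at the tab turns it. Starts at 0; leave it there.
- match_box: small red-topped match box, 36x53x15 mm, lying to the right of the binder. Loose bystander, origin at the centre of its underside; leave it alone.
- eraser: eraser in a green sleeve, 22x46x13 mm, lying to the right of the binder. Loose bystander, origin at the centre of its underside; leave it alone.
- stapler: green stapler, 38x155x47 mm, standing on a leather blotter to the left of the binder. Loose bystander, origin at the centre of its underside; leave it alone.
- clip_dish: round brass dish of paper clips, 64x64x14 mm, lying behind the binder. Loose bystander, origin at the centre of its underside; leave it alone.
- loupe: small black waisted eye loupe, 36x36x38 mm, standing behind the binder. Loose bystander, origin at the centre of its underside; leave it alone.
- ink_bottle: ink bottle with black cap, 46x46x60 mm, standing behind and to the right of the binder. Loose bystander, origin at the centre of its underside; leave it alone.

How it is judged (in metres and radians):
On the way, in this order (a step that is already met when the one before it is completed fails the run):
1. the first divider lies flat on the left (value of joint divider_1 above 3.04 rad and value of joint divider_2 below 0.4 rad), for 0.1 s.
2. the second divider lies flat on the left as well (value of joint divider_2 above 3.04 rad), for 0.1 s.
At the end, for the whole second after the job is handed in: Dividers 1 and 2 lie flat on the left-hand pages (within 0.1 rad, 6 degrees), divider 3 still lies on the right (within 0.1 rad), all at rest (value of joint each of divider_1, divider_2 above 3.04 rad and value of joint divider_3 below 0.1 rad and velocity of joint divider_1 between -0.1 and 0.1 rad/s and velocity of joint divider_2 between -0.1 and 0.1 rad/s and velocity of joint divider_3 between -0.1 and 0.1 rad/s); the robot touches nothing.
It fails at once if a divider is pinched between the fingers ((contact force between the fingers and divider_1 above 0.3 N and z of the grasp point in the frame of tab_1 between -0.003 and 0.003 m and y of the grasp point in the frame of tab_1 between -0.022 and 0.13 m and x of the grasp point in the frame of tab_1 between -0.2 and 0.2 m) or (contact force between the fingers and divider_2 above 0.3 N and z of the grasp point in the frame of tab_2 between -0.003 and 0.003 m and y of the grasp point in the frame of tab_2 between -0.022 and 0.13 m and x of the grasp point in the frame of tab_2 between -0.2 and 0.2 m)).
It fails at once if the third divider (near tab) is raised (value of joint divider_3 above 0.15 rad).
It fails at once if the second divider is raised before the first lies flat on the left (value of joint divider_2 above 0.4 rad and value of joint divider_1 below 2.9 rad).
It fails at once if a divider is flung over (faster than 6 rad/s) (velocity of joint any of divider_1, divider_2 above 6 rad/s).
It fails at once if a bystander is moved more than 20 mm or lifted (distance of any of match_box, eraser, stapler, clip_dish, loupe, ink_bottle from where it was at the start of the episode above 0.02 m).
It also fails if it takes over 64 s, if anything falls off the work surface, if the arm or the gripper's body presses on something with over 40 N, if the wrist force passes 120 N, or if a joint passes its speed limit or range.

## Robot

A 6-joint arm with a two-finger parallel gripper is mounted at the origin on the work surface; the furniture and walls round the work are solid. World frame = base frame: x ahead of the robot, y to its left, z up, the work surface at z = 0. Lengths are in m, angles in degrees, forces in N, time in s.
With the tool pointing down it reaches from about 0.4 to 0.825 m from the base axis. Payload 7 kg.
Tool frame: the origin (TCP) lies on the centre line of the jaws, within the pads' length; the fingertips stand 8 mm ahead of it and the grasp point (between the pads) lies 11 mm behind it; z points along the fingers, y is the line along which they close (so a half turn about z gives the same grasp; the last joint's range is limited). The gripper opens to 88 mm and grips with 3 to 60 N. Pads are 19 mm wide; open, the fingers measure 130 mm over their backs; the gripper's body (78 mm by 193 mm) begins 47 mm behind the grasp point.
Start: joints at [85.663, 20.546, 0.682, 0, -70.136, -16.507], TCP at [0.24, 0.631, 0.235] pointing down, gripper open.
Joint ranges: [-176.03, 176.03], [-82.01, 121.73], [-58.28, 71.71], [-173.87, 95.51], [-174.79, -0.11], [-173.66, 173.66]. Speed limits (degrees/s): [136.94, 136.94, 172.46, 180, 180, 180].

## Interface

Orientations are given as [roll, pitch, yaw] about the fixed x, y, z axes, in that order (R = Rz(yaw) Ry(pitch) Rx(roll)).
In Python, from plant import ctrl, vision gives the robot as it stands. The module is installed in compiled form; this text tells all that it offers.
- The arm moves only by the tool move_arm, never from a script. Its argument "moves" is one flat list of numbers, 7 for each row, row after row: the finger opening in cm, from 0 to 8.76, then the shift along the tool's x, y, z in cm, then the turn, a rotation vector about the tool's x, y, z in rad. A call has 1 to 8 rows; each row shifts and turns the commanded pose from where the row before left it, along the tool's axes as they then stand; what a row does not reach is not made up. A row lasts 1/10 s, in which the tool goes at most 50 mm and 8.59 degrees, less where a joint would pass 70% of its speed; a pose out of reach is approached as far as the arm can. A call with a gripper value outside its range is refused whole. The fingers move at their own pace and stop on an object; the grip force is fixed at half the most. Time passes only in rows, so rows that do not move let the fingers close. It gives the time, the measured TCP pose, the force, the opening and the grip force at its end, in the units of the state.
- ctrl.get_obs(): the state, without advancing time (a new reading comes with each control period).
- vision.snapshot(name): name is "side" or "top" or "wrist"; returns (picture, depth): 480x640x3 uint8, red, green, blue; 480x640 float32, m along the optical axis (not along the pixel's ray), 0 where there is no reading.
- vision.camera_model(name): a dict with "vertical_fov" (degrees; the focal length in pixels is half the picture's height over the tangent of half this angle, whatever the lens; pixels are square), "cx", "cy" (the principal point, pixels), "cam_to_world" (4x4, takes a point from camera to world coordinates). Camera axes: x right, y down, z forward; pixel columns grow to the right and rows downward; lengths in m; the calibration is good to about 2 mm. A picture is of the moment at which its call begins: read the wrist's pose just before it. camera_model takes no time and is no camera call; for the wrist camera it gives the pose at the moment of the call.
- ctrl.close_job(): hands the job in; it is judged then, once.
The state is a dict: "clock": time; "joint_pos": joint angles; "qvel": joint speeds; "tau": joint torques, N m; "tool_pos": TCP position; "orientation": TCP orientation; "force": force on the tool from outside, world axes, zero at the start; "moment": the same for the moment, N m; "opening": finger opening in m; "gripper_force": force on a finger pad.
Only numpy, scipy, OpenCV 4.12 (cv2) and the standard library are available. Lean on these libraries where they do the work, as an engineer would, in place of code of your own. Each camera call takes 0.05 s, during which the arm holds its last target. There are 200 camera calls.

## Working session

There is one attempt and no reset: what is moved stays moved. The work goes in short steps, Python scripts to look and compute and a tool call to move; the robot and the scene stay as the last step left them, time stands still between calls to the robot, and variables do not carry over. Pictures are saved under pics/ and viewed, at most 10 in all, crops included, and the job is handed in when it is done.

Besides the shell and the picture viewer there is one more tool, called after "Call:" by a JSON object that holds its "name" and its "arguments". move_arm: Moves the arm, as the interface text tells. Its arguments: {"type":"object","properties":{"moves":{"type":"array"}},"required":["moves"]}

```bash
mkdir -p pics; python3 - <<'E'
from plant import ctrl, vision
import cv2,numpy as np
o=ctrl.get_obs(); print({k:np.round(v,3).tolist() for k,v in o.items()})
for n in ("top","side"):
    p,d=vision.snapshot(n); m=vision.camera_model(n)
    cv2.imwrite(f"pics/{n}0.png",p[:,:,::-1]); np.savez(f"{n}0.npz",p=p,d=d)
    print(n,m["vertical_fov"],m["cx"],m["cy"],np.round(m["cam_to_world"],4).tolist())
E
```

```text
{'clock': 0.0, 'joint_pos': [85.664, 20.592, 0.635, -0.02, -70.136, -16.508], 'qvel': [-0.03, 0.045, -0.093, -0.043, -0.008, 0.116], 'tau': [-0.0, -58.271, 29.305, 6.997, 0.007, -0.0], 'tool_pos': [0.24, 0.63, 0.234], 'orientation': [179.905, -0.009, -20.851], 'force': [0.557, -0.467, 0.17], 'moment': [-0.073, -0.014, -0.02], 'gripper_force': 0.0, 'opening': 0.088}
top 51.62043448726337 329.93251652521354 245.64162923189738 [[0.0173, -0.9894, 0.1442, 0.4087], [-0.9998, -0.0174, 0.0005, 0.0397], [0.002, -0.1442, -0.9895, 1.2598], [0.0, 0.0, 0.0, 1.0]]
side 56.33439630054956 322.5438700260521 235.85427164113642 [[0.99, -0.0955, 0.1037, 0.4502], [-0.1409, -0.6428, 0.7529, -0.882], [-0.0053, -0.76, -0.6499, 0.8346], [0.0, 0.0, 0.0, 1.0]]
```

View pics/top0.png

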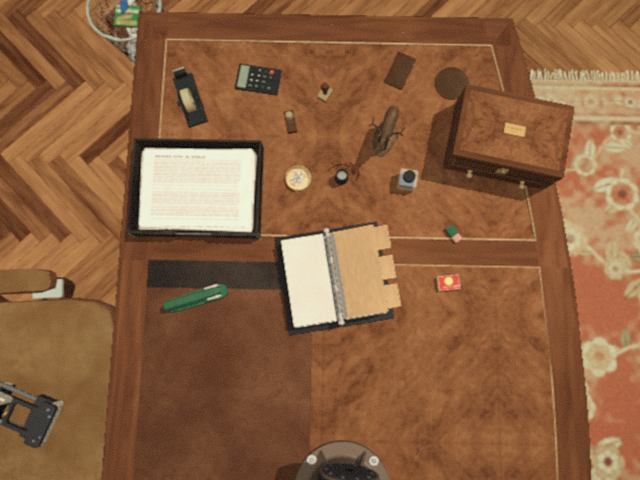

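View pics/side0.png

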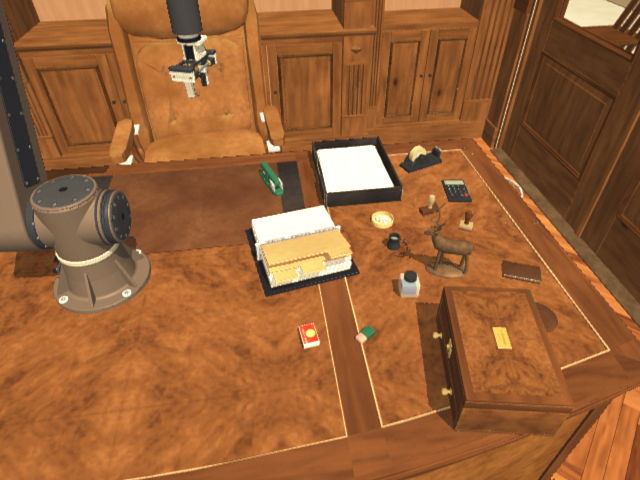

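The top view shows the binder centred near (338,278), spine from (327,230) to (341,322), and tabs at about (383,237), (388,270), (393,296). The match box is at (449,283) and the eraser at (454,234). The side view agrees. Next I measure these.

```bash
cat > h.py <<'E'
from plant import ctrl, vision
import cv2,numpy as np
def cloud(n,d):
    m=vision.camera_model(n); T=np.array(m["cam_to_world"]); h,w=d.shape
    f=h/2/np.tan(np.radians(m["vertical_fov"]/2)); v,u=np.mgrid[:h,:w]
    P=np.stack([(u-m["cx"])/f*d,(v-m["cy"])/f*d,d],-1)
    return P@T[:3,:3].T+T[:3,3]
def ray(n,uv,z):
    m=vision.camera_model(n); T=np.array(m["cam_to_world"])
    f=240/np.tan(np.radians(m["vertical_fov"]/2)); uv=np.atleast_2d(uv).astype(float)
    r=np.c_[(uv[:,0]-m["cx"])/f,(uv[:,1]-m["cy"])/f,np.ones(len(uv))]@T[:3,:3].T
    return T[:3,3]+r*((z-T[2,3])/r[:,2])[:,None]
E
python3 - <<'E'
from h import *
z=np.load("top0.npz"); p=z["p"]; W=cloud("top",z["d"]); hsv=cv2.cvtColor(p,cv2.COLOR_RGB2HSV)
roi=np.zeros(p.shape[:2],np.uint8); roi[215:340,268:410]=1
def rect(mask,n,h):
    c=max(cv2.findContours(mask.astype(np.uint8),0,1)[0],key=cv2.contourArea)
    P=ray("top",c[:,0],h)[:,:2].astype(np.float32)*1000; r=cv2.minAreaRect(P)
    print(n,r,"depth z",np.median(W[mask>0][:,2]).round(4)); print(cv2.boxPoints(r).round(0).tolist())
H,S,V=[hsv[...,i].astype(int) for i in range(3)]
white=(S<50)&(V>190)&(roi>0); rect(white,"white",.054)
tan=(S>60)&(V>140)&(roi>0)&(H<25)&(W[...,2]>.045); rect(tan,"tan",.06)
# whole binder from height
b=(W[...,2]>.004)&(roi>0); rect(b,"raised",.03)
# tan heights map sample along rows
u0=[345,355,365,375,383,388,393]
for v in (232,238,245,255,262,270,276,285,292,300,310): print(v,[(u,*(W[v,u]*1000).round().astype(int).tolist()) for u in range(330,405,8)])
for n,(u,v) in dict(match=(449,283),eraser=(454,234),ink=(408,178),loupe=(342,177),dish=(298,179),stapler=(197,297)).items(): print(n,(W[v,u]*1000).round())
E
```

```text
white ((499.7908020019531, 91.88135528564453), (213.5521240234375, 103.57247924804688), 10.12129020690918) depth z 0.0535
[[386.0, 124.0], [404.0, 22.0], [614.0, 60.0], [596.0, 162.0]]
tan ((525.846435546875, -44.356666564941406), (215.83154296875, 143.4718780517578), 10.09872817993164) depth z 0.0753
[[407.0, 7.0], [432.0, -134.0], [645.0, -96.0], [620.0, 45.0]]
raised ((500.85888671875, 42.87309265136719), (269.5612487792969, 334.28228759765625), 9.838438987731934) depth z 0.0553
[[340.0, 185.0], [397.0, -145.0], [662.0, -99.0], [605.0, 231.0]]
232 [(330, 627, 41, 5), (338, 616, 21, 70), (346, 616, 2, 73), (354, 615, -17, 78), (362, 615, -36, 81), (370, 615, -55, 86), (378, 614, -74, 89), (386, 614, -93, 93), (394, 631, -124, -3), (402, 631, -145, 1)]
238 [(330, 602, 40, 65), (338, 601, 21, 69), (346, 601, 2, 76), (354, 600, -17, 81), (362, 600, -36, 81), (370, 600, -55, 85), (378, 600, -74, 88), (386, 600, -93, 90), (394, 615, -124, 1), (402, 615, -145, 0)]
245 [(330, 585, 40, 59), (338, 584, 21, 68), (346, 584, 2, 75), (354, 584, -18, 71), (362, 583, -36, 85), (370, 584, -56, 83)
[... 1231 characters left out ...]
), (362, 471, -38, 77), (370, 471, -57, 80), (378, 471, -75, 85), (386, 473, -97, 58), (394, 473, -116, 57), (402, 477, -144, 3)]
300 [(330, 452, 38, 54), (338, 452, 19, 63), (346, 452, 0, 67), (354, 452, -19, 71), (362, 452, -38, 76), (370, 452, -57, 77), (378, 453, -75, 82), (386, 454, -98, 53), (394, 454, -116, 59), (402, 457, -144, 0)]
310 [(330, 428, 37, 53), (338, 428, 18, 67), (346, 428, -1, 66), (354, 428, -20, 70), (362, 429, -38, 74), (370, 429, -57, 78), (378, 429, -76, 81), (386, 430, -94, 83), (394, 431, -124, 1), (402, 432, -144, 1)]
match [ 501. -260.   14.]
eraser [ 626. -275.   13.]
ink [ 758. -152.   58.]
loupe [768.  12.  24.]
dish [765. 126.   9.]
stapler [453. 361.  49.]
```

```bash
python3 - <<'E'
import cv2
a=cv2.imread("pics/top0.png")[215:340,268:468]; b=cv2.imread("pics/side0.png")[200:300,235:370]
a=cv2.resize(a,(800,500),interpolation=cv2.INTER_CUBIC); cv2.imwrite("pics/topc.png",a)
E
```

```text
(no output)
```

View pics/topc.png

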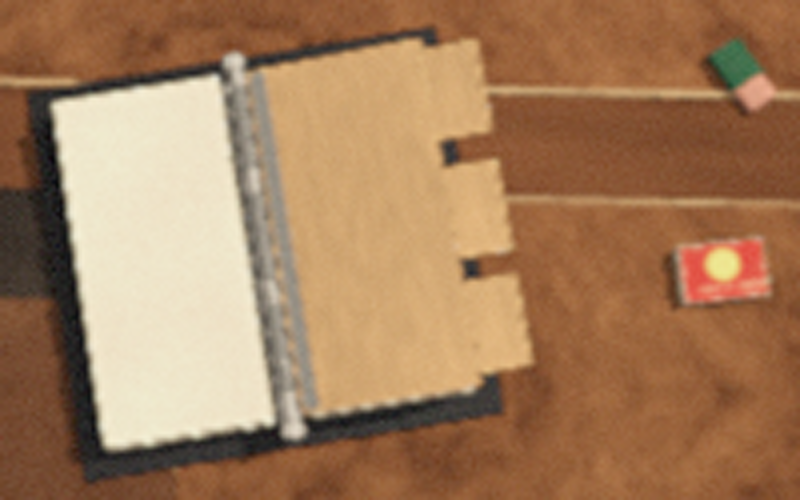

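```bash
cat >> h.py <<'E'
from scipy.spatial.transform import Rotation as Ro
YAW=np.radians(10.1); B=np.array([.5108,.0304,0])
XB=np.array([np.cos(YAW),np.sin(YAW),0]); YB=np.array([-np.sin(YAW),np.cos(YAW),0]); Z=np.array([0,0,1.])
def Rt(al):  # tool z = cos(al) yb - sin(al) z ; tool y=-xb
    z=np.cos(al)*YB-np.sin(al)*Z; y=-XB; return np.stack([np.cross(y,z),y,z],1)
def tcp(th,off,tabx,al=np.pi/4,s=.025,ht=.0095):
    """TCP with finger touching underside (normal offset off) of leaf at angle th"""
    e=lambda r:np.array([-np.cos(th),np.sin(th)])*r+(off)*np.array([np.sin(th),np.cos(th)])
    a=np.array([np.cos(al),-np.sin(al)]); n=np.array([np.sin(al),np.cos(al)])
    if th<=al: U=e(.148)+s*a; C=U-ht*n
    else:
        r=np.interp(th,[al,al+np.pi/2],[.148-s,.110])
        if th<=al+np.pi/2: C=e(r)-ht*n
        else: C=e(.110+2*ht)+ht*n   # lower corner touches
    T=C-.008*a
    return B+.059*Z+tabx*XB+T[0]*YB+T[1]*Z
def to(p,R=None):
    o=ctrl.get_obs(); q=np.array(o["tool_pos"]); Rc=Ro.from_euler("xyz",o["orientation"],degrees=True)
    print("t",round(o["clock"],2),"pos",q.round(4),"F",np.round(o["force"],1),"J",np.round(o["joint_pos"],0))
    print("shift cm (tool)",(Rc.inv().apply(np.array(p)-q)*100).round(2))
    if R is not None: print("rotvec",(Rc.inv()*Ro.from_matrix(R)).as_rotvec().round(3))
E
python3 - <<'E'
from h import *
print(ray("top",[[326.2,230.5],[341,322.5]],.061).round(4), (B+.113*XB).round(4),(B-.113*XB).round(4))
to([.55,-.10,.30],Rt(np.pi/4))
Rv=Ro.from_euler("xyz",[180,0,-79.9],degrees=True).as_matrix()
to([.55,-.10,.30],Rv)
E
```

```text
[[0.6208 0.0501 0.061 ]
 [0.3985 0.0107 0.061 ]] [0.622  0.0502 0.    ] [0.3996 0.0106 0.    ]
t 0.1 pos [0.2401 0.6304 0.2337] F [-0.7  0.1 -0. ] J [ 86.  21.   1.  -0. -70. -17.]
shift cm (tool) [54.96 57.24 -6.53]
rotvec [ 0.405 -0.714  0.975]
t 0.1 pos [0.2401 0.6304 0.2337] F [-0.7  0.1 -0. ] J [ 86.  21.   1.  -0. -70. -17.]
shift cm (tool) [54.96 57.24 -6.53]
rotvec [ 1.000e-03 -1.000e-03  1.031e+00]
```

Call:
{"name": "move_arm", "arguments": {"moves": [0,3.1,3.2,-0.4,0,0,0,0,3.1,3.2,-0.4,0,0,0,0,3.1,3.2,-0.4,0,0,0,0,3.1,3.2,-0.4,0,0,0,0,3.1,3.2,-0.4,0,0,0,0,3.1,3.2,-0.4,0,0,0,0,3.1,3.2,-0.4,0,0,0,0,3.1,3.2,-0.4,0,0,0]}}

```text
clock: 0.9
tool_pos: [0.381, 0.3014, 0.2666]
orientation: [180.0, 0.0, -20.8]
force: [1.1, 0.3, 0.3]
opening: 0.029
gripper_force: 0.0
```

Call:
{"name": "move_arm", "arguments": {"moves": [0,3.1,3.2,-0.4,0,0,0,0,3.1,3.2,-0.4,0,0,0,0,3.1,3.2,-0.4,0,0,0,0,3.1,3.2,-0.4,0,0,0,0,3.1,3.2,-0.4,0,0,0,0,3.1,3.2,-0.4,0,0,0,0,3.1,3.2,-0.4,0,0,0,0,3.1,3.2,-0.4,0,0,0]}}

```text
clock: 1.7
tool_pos: [0.5217, -0.026, 0.2986]
orientation: [-180.0, 0.0, -20.8]
force: [1.6, 0.8, -0.0]
opening: 0.0004
gripper_force: 0.0
```

Call:
{"name": "move_arm", "arguments": {"moves": [0,0,0,0,0,0,0.14,0,0,0,0,0,0,0.14,0,0,0,0,0,0,0.14,0,0,0,0,0,0,0.14,0,0,0,0,0,0,0.14,0,0,0,0,0,0,0.14,0,0,0,0,0,0,0.14,0,0,0,0,0,0,0.05]}}

```text
clock: 2.5
tool_pos: [0.5213, -0.0242, 0.2982]
orientation: [180.0, 0.0, -80.2]
force: [-0.1, 0.5, 0.2]
opening: 0.0009
gripper_force: 0.0
```

```bash
python3 - <<'E'
from h import *
to([.55,-.10,.30],Rt(np.pi/4))
E
```

```text
t 2.5 pos [ 0.5213 -0.0242  0.2982] F [-0.1  0.5  0.2] J [ 19.   4. -12.  -0. -74.  -9.]
shift cm (tool) [ 7.96 -1.54 -0.18]
rotvec [-0.001 -0.785 -0.005]
```

Call:
{"name": "move_arm", "arguments": {"moves": [0,4,-0.8,0,0,0,0,0,4,-0.8,0,0,0,0,0,0,0,0,0,-0.14,0,0,0,0,0,0,-0.14,0,0,0,0,0,0,-0.14,0,0,0,0,0,0,-0.14,0,0,0,0,0,0,-0.14,0,0,0,0,0,0,-0.085,0]}}

```text
clock: 3.3
tool_pos: [0.5515, -0.1015, 0.2974]
orientation: [179.9, 45.4, -80.0]
force: [-0.5, 0.8, -0.3]
opening: 0.0003
gripper_force: 0.0
```

```bash
python3 - <<'E'
from h import *
c=tcp(.19,.00175,.07); print("contact tcp",c.round(4))
pre=c-.015*Z; out=pre-.09*YB; up=out.copy(); up[2]=.16
for n,p in (("up",up),("out",out),("pre",pre)): print(n,p.round(4)); to(p,Rt(np.pi/4))
E
```

```text
contact tcp [ 0.6042 -0.0949  0.0699]
up [ 0.62   -0.1835  0.16  ]
t 3.3 pos [ 0.5515 -0.1015  0.2974] F [-0.5  0.8 -0.3] J [ -19.   24.   15.  -40. -104.   27.]
shift cm (tool) [16.28 -5.34  3.05]
rotvec [-0.     0.006 -0.002]
out [ 0.62   -0.1835  0.0549]
t 3.3 pos [ 0.5515 -0.1015  0.2974] F [-0.5  0.8 -0.3] J [ -19.   24.   15.  -40. -104.   27.]
shift cm (tool) [23.76 -5.35 10.44]
rotvec [-0.     0.006 -0.002]
pre [ 0.6042 -0.0949  0.0549]
t 3.3 pos [ 0.5515 -0.1015  0.2974] F [-0.5  0.8 -0.3] J [ -19.   24.   15.  -40. -104.   27.]
shift cm (tool) [17.44 -5.34 16.84]
rotvec [-0.     0.006 -0.002]
```

Call:
{"name": "move_arm", "arguments": {"moves": [0,3.26,-1.07,0.61,0,0,0,0,3.26,-1.07,0.61,0,0,0,0,3.26,-1.07,0.61,0,0,0,0,3.26,-1.07,0.61,0,0,0,0,3.26,-1.07,0.61,0,0,0,0,2.5,0,2.46,0,0,0,0,2.5,0,2.46,0,0,0,0,2.5,0,2.46,0,0,0]}}

```text
clock: 4.1
tool_pos: [0.6204, -0.1839, 0.0544]
orientation: [179.9, 45.0, -79.9]
force: [-0.7, 0.8, -0.1]
opening: 0.0004
gripper_force: 0.0
```

```bash
python3 - <<'E'
from h import *
c=tcp(.19,.00175,.07); to(c-.015*Z,Rt(np.pi/4))
W=[]
for n in ("side","top"):
    p,d=vision.snapshot(n); r=(slice(190,310),slice(220,380)) if n=="side" else (slice(200,320),slice(300,460))
    W.append(cv2.resize(p[r][:,:,::-1],(640,480))[:, :])
cv2.imwrite("pics/s1.png",cv2.resize(np.hstack(W),(800,300)))
E
```

```text
t 4.1 pos [ 0.6204 -0.1839  0.0544] F [-0.7  0.8 -0.1] J [-22.  45.  18. -37. -91.  41.]
shift cm (tool) [-6.43  0.03  6.36]
rotvec [ 0.001  0.    -0.   ]
```

View pics/s1.png

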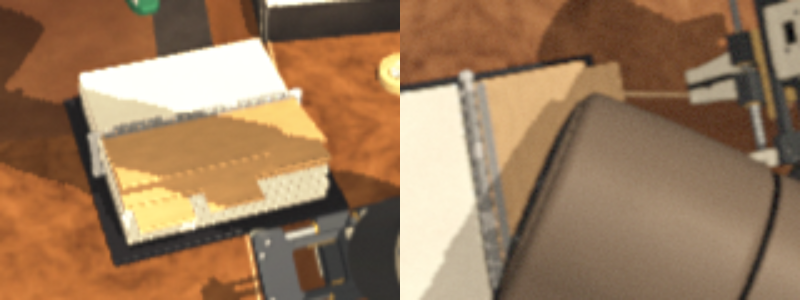

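The finger tips are level with the gap under the far tab, at about (690,85) in the right crop. The forearm crosses over the near part of the binder, so I check its height against the upright leaf.

```bash
python3 - <<'E'
from h import *
for n in ("top","side"):
    p,d=vision.snapshot(n); W=cloud(n,d); L=W-B; x=L@XB; y=L@YB; z=W[...,2]
    m=(np.abs(x)<.13)&(y>-.3)&(y<.25)&(z>.12)
    print(n,m.sum())
    for a in np.arange(-.12,.13,.04):
        row=[]
        for b in np.arange(-.28,.25,.04):
            k=m&(abs(x-a)<.02)&(abs(y-b)<.02)
            row.append(f"{z[k].min()*1000:.0f}-{z[k].max()*1000:.0f}" if k.sum()>3 else "-")
        print(round(a,2),row)
E
```

```text
top 24171
-0.12 ['-', '594-657', '644-676', '657-684', '672-685', '668-687', '649-684', '537-672', '502-637', '-', '-', '-', '-', '-']
-0.08 ['580-608', '602-646', '625-658', '585-676', '631-685', '668-688', '672-687', '527-686', '1260-1260', '-', '-', '-', '-', '-']
-0.04 ['127-608', '136-631', '549-641', '555-634', '636-667', '636-682', '615-686', '615-686', '-', '-', '-', '-', '-', '-']
0.0 ['120-604', '120-612', '524-607', '-', '-', '637-650', '626-666', '-', '-', '-', '-', '-', '-', '-']
0.04 ['120-588', '121-587', '512-562', '-', '-', '-', '-', '-', '-', '-', '-', '-', '-', '-']
0.08 ['121-563', '120-556', '-', '-', '-', '-', '-', '-', '-', '-', '-', '-', '-', '-']
0.12 ['122-536', '120-507', '-', '-', '-', '-', '-', '-', '-', '-', '-', '-', '-', '-']
side 9730
-0.12 ['564-596', '536-659', '539-677', '658-676', '-', '-', '487-497', '-', '-', '-', '-', '-', '-', '-']
-0.08 ['514-612', '510-648', '631-657', '631-669', '626-664', '-', '-', '-', '-', '-', '-', '-', '-', '-']
-0.04 ['121-612', '498-631', '623-640', '-', '616-657', '598-653', '-', '-', '-', '-', '-', '-', '-', '-']
0.0 ['122-608', '127-612', '-', '-', '-', '606-644', '594-642', '-', '-', '-', '-', '-', '-', '-']
0.04 ['120-589', '124-581', '-', '-', '-', '-', '-', '-', '-', '-', '-', '-', '-', '-']
0.08 ['125-564', '123-139', '-', '-', '-', '-', '-', '-', '-', '-', '-', '-', '-', '-']
0.12 ['523-539', '-', '-', '-', '-', '-', '-', '-', '-', '-', '-', '-', '-', '-']
```

The forearm is about 0.5 m up, well clear. I insert the fingers and compute the turning path.

Call:
{"name": "move_arm", "arguments": {"moves": [0,-1.6,0,1.6,0,0,0,0,-1.6,0,1.6,0,0,0,0,-1.6,0,1.6,0,0,0,0,-1.6,0,1.6,0,0,0]}}

```text
clock: 4.7
tool_pos: [0.606, -0.0945, 0.0597]
orientation: [-179.7, 44.8, -79.6]
force: [0.2, 0.6, -0.6]
opening: 0.0005
gripper_force: 0.0
```

```bash
cat > path.py <<'E'
from h import *
import sys
th0,off,tx=map(float,sys.argv[1:4]); R=Rt(np.pi/4); o=ctrl.get_obs(); q=np.array(o["tool_pos"])
print(q.round(4),np.round(o["force"],1),np.round(o["joint_pos"]))
for th in [th0]+list(np.arange(np.ceil(th0/.15+.3)*.15,3.0,.15))+[3.05,3.1416]:
    t=tcp(th,off,tx); s=(R.T@(t-q))*100; q=t; print(round(th,2),s.round(2),t.round(3))
E
python3 path.py .19 .00175 .07
```

```text
[ 0.606  -0.0945  0.0597] [ 0.2  0.6 -0.6] [-17.  40.  10. -39. -85.  40.]
0.19 [-0.72  0.18 -0.72] [ 0.604 -0.095  0.07 ]
0.3 [-1.41 -0.   -0.82] [ 0.603 -0.091  0.086]
0.45 [-2.04  0.   -0.86] [ 0.602 -0.083  0.106]
0.6 [-2.15 -0.   -0.55] [ 0.6   -0.071  0.125]
0.75 [-2.21  0.   -0.22] [ 0.598 -0.058  0.142]
0.9 [-1.92  0.    0.19] [ 0.595 -0.043  0.155]
1.05 [-1.76 -0.    0.49] [ 0.592 -0.027  0.164]
1.2 [-1.65  0.    0.74] [ 0.589 -0.011  0.17 ]
1.35 [-1.5  -0.    0.97] [0.586 0.007 0.174]
1.5 [-1.33  0.    1.17] [0.583 0.024 0.175]
1.65 [-1.12  0.    1.34] [0.58  0.041 0.173]
1.8 [-0.9  -0.    1.48] [0.577 0.058 0.169]
1.95 [-0.66 -0.    1.58] [0.574 0.073 0.163]
2.1 [-0.41 -0.    1.65] [0.572 0.088 0.154]
2.25 [-0.15 -0.    1.67] [0.569 0.1   0.143]
2.4 [-3.74  0.    1.74] [0.563 0.139 0.157]
2.55 [ 0.26 -0.    1.92] [0.561 0.15  0.142]
2.7 [0.54 0.   1.86] [0.559 0.159 0.125]
2.85 [ 0.81 -0.    1.76] [0.558 0.166 0.107]
3.0 [1.06 0.   1.61] [0.557 0.17  0.088]
3.05 [0.41 0.   0.5 ] [0.557 0.17  0.081]
3.14 [ 0.81 -0.    0.86] [0.557 0.171 0.07 ]
```

```bash
sed -i 's/\[.148-s,.110\]/[.148-s,.140]/; s/e(.110+2\*ht)/e(.140-2*ht)/' h.py; python3 path.py .19 .00175 .07
```

```text
[ 0.606  -0.0945  0.0597] [ 0.2  0.6 -0.6] [-17.  40.  10. -39. -85.  40.]
0.19 [-0.72  0.18 -0.72] [ 0.604 -0.095  0.07 ]
0.3 [-1.41 -0.   -0.82] [ 0.603 -0.091  0.086]
0.45 [-2.04  0.   -0.86] [ 0.602 -0.083  0.106]
0.6 [-2.15 -0.   -0.55] [ 0.6   -0.071  0.125]
0.75 [-2.21  0.   -0.22] [ 0.598 -0.058  0.142]
0.9 [-1.94  0.   -0.03] [ 0.595 -0.044  0.156]
1.05 [-1.87 -0.    0.22] [ 0.593 -0.03   0.168]
1.2 [-1.84  0.    0.5 ] [ 0.59  -0.013  0.177]
1.35 [-1.76 -0.    0.78] [0.587 0.004 0.184]
1.5 [-1.64 -0.    1.05] [0.583 0.023 0.188]
1.65 [-1.48  0.    1.3 ] [0.58  0.043 0.19 ]
1.8 [-1.29  0.    1.53] [0.576 0.062 0.188]
1.95 [-1.06  0.    1.73] [0.573 0.082 0.183]
2.1 [-0.79 -0.    1.89] [0.569 0.1   0.176]
2.25 [-0.51  0.    2.01] [0.566 0.118 0.165]
2.4 [-0.16 -0.    2.  ] [0.564 0.133 0.152]
2.55 [0.24 0.   1.8 ] [0.562 0.144 0.137]
2.7 [0.51 0.   1.74] [0.56  0.152 0.122]
2.85 [ 0.76 -0.    1.65] [0.559 0.158 0.104]
3.0 [ 1.   -0.    1.51] [0.558 0.162 0.087]
3.05 [0.38 0.   0.47] [0.558 0.163 0.081]
3.14 [ 0.76 -0.    0.81] [0.558 0.163 0.07 ]
```

Call:
{"name": "move_arm", "arguments": {"moves": [0,-0.7,0.1,-0.7,0,0,0,0,-1.4,0,-0.8,0,0,0,0,-2.0,0,-0.85,0,0,0,0,-2.15,0,-0.55,0,0,0,0,-2.2,0,-0.2,0,0,0]}}

```text
clock: 5.2
tool_pos: [0.5976, -0.0576, 0.141]
orientation: [-179.8, 44.9, -79.8]
force: [1.4, -0.9, -1.3]
opening: 0.0004
gripper_force: 0.5
```

```bash
python3 path.py .75 .00175 .07 | head -2; python3 - <<'E'
from h import *
p,d=vision.snapshot("side"); cv2.imwrite("pics/s2.png",cv2.resize(p[150:310,200:413,::-1],(800,600)))
E
```

```text
[ 0.5976 -0.0576  0.141 ] [ 1.4 -0.9 -1.3] [-14.  33.   9. -40. -89.  34.]
0.75 [-0.11  0.   -0.09] [ 0.598 -0.058  0.142]
```

View pics/s2.png

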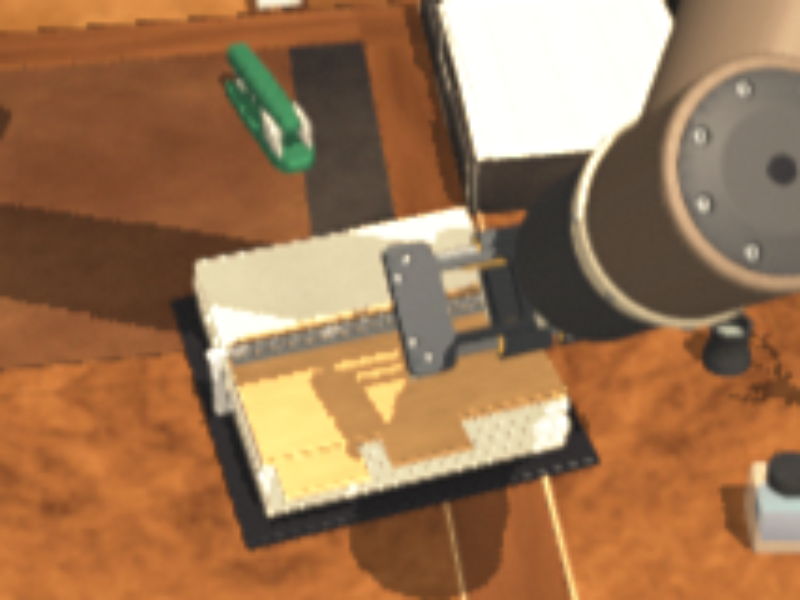

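The side view shows leaf 1 nearly edge-on, carried by the finger near (400,370). Tabs 2 and 3 still lie at (430,440) and (310,480). I continue over.

Call:
{"name": "move_arm", "arguments": {"moves": [0,-1.95,0,0,0,0,0,0,-1.9,0,0.2,0,0,0,0,-1.85,0,0.5,0,0,0,0,-1.75,0,0.8,0,0,0,0,-1.65,0,1.05,0,0,0,0,-1.5,0,1.3,0,0,0]}}

```text
clock: 5.85
tool_pos: [0.5788, 0.0447, 0.1863]
orientation: [-180.0, 45.0, -79.8]
force: [0.3, -0.6, -0.1]
opening: 0.0004
gripper_force: 0.4
```

```bash
python3 path.py 1.65 .00175 .07; python3 - <<'E'
from h import *
p,d=vision.snapshot("top"); cv2.imwrite("pics/s3.png",cv2.resize(p[180:340,240:453,::-1],(800,600)))
E
```

```text
[0.5788 0.0447 0.1863] [ 0.3 -0.6 -0.1] [ -6.  26.   4. -43. -86.  27.]
1.65 [-0.08 -0.06 -0.41] [0.58  0.043 0.19 ]
1.8 [-1.29  0.    1.53] [0.576 0.062 0.188]
1.95 [-1.06  0.    1.73] [0.573 0.082 0.183]
2.1 [-0.79 -0.    1.89] [0.569 0.1   0.176]
2.25 [-0.51  0.    2.01] [0.566 0.118 0.165]
2.4 [-0.16 -0.    2.  ] [0.564 0.133 0.152]
2.55 [0.24 0.   1.8 ] [0.562 0.144 0.137]
2.7 [0.51 0.   1.74] [0.56  0.152 0.122]
2.85 [ 0.76 -0.    1.65] [0.559 0.158 0.104]
3.0 [ 1.   -0.    1.51] [0.558 0.162 0.087]
3.05 [0.38 0.   0.47] [0.558 0.163 0.081]
3.14 [ 0.76 -0.    0.81] [0.558 0.163 0.07 ]
```

View pics/s3.png

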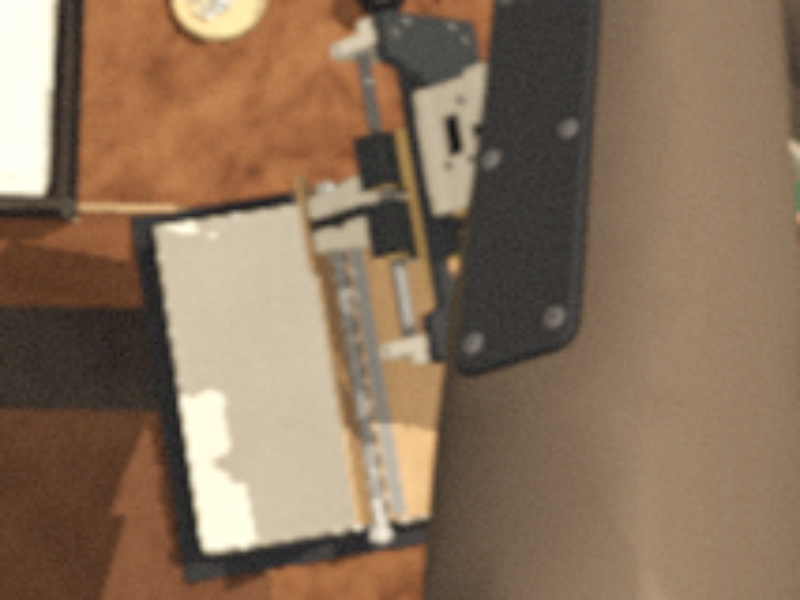

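The leaf is just past upright, edge-on from (303,180) to (350,520), with the fingertips pushing its tab at (315,215). I continue down.

Call:
{"name": "move_arm", "arguments": {"moves": [0,-1.3,0,1.3,0,0,0,0,-1.05,0,1.6,0,0,0,0,-0.8,0,1.85,0,0,0,0,-0.5,0,2.0,0,0,0,0,-0.15,0,2.0,0,0,0,0,0.25,0,1.8,0,0,0,0,0.5,0,1.75,0,0,0,0,0.75,0,1.65,0,0,0]}}

```text
clock: 6.7
tool_pos: [0.5584, 0.1574, 0.1024]
orientation: [180.0, 45.0, -79.8]
force: [-0.2, -0.2, 0.9]
opening: 0.0007
gripper_force: 0.3
```

```bash
python3 path.py 2.85 .00175 .07
```

```text
[0.5584 0.1574 0.1024] [-0.2 -0.2  0.9] [  3.  28.  -4. -47. -73.  28.]
2.85 [-0.2  -0.09 -0.09] [0.559 0.158 0.104]
3.05 [ 1.38 -0.    1.98] [0.558 0.163 0.081]
3.14 [ 0.76 -0.    0.81] [0.558 0.163 0.07 ]
```

Call:
{"name": "move_arm", "arguments": {"moves": [0,0.7,0,1.0,0,0,0,0,0.6,0,0.9,0,0,0,0,0.6,0,0.7,0,0,0,0,0.1,0,0.1,0,0,0]}}

```text
clock: 7.1
tool_pos: [0.558, 0.1606, 0.0693]
orientation: [179.9, 45.0, -80.0]
force: [-1.3, 0.1, 4.6]
opening: 0.0001
gripper_force: 1.6
```

Call:
{"name": "move_arm", "arguments": {"moves": [0,0,0,0,0,0,0,0,-1.0,0,-1.0,0,0,0,0,-3.0,0,-3.0,0,0,0,0,-3.0,0,-3.0,0,0,0,0,-3.0,0,-3.0,0,0,0]}}

```text
clock: 7.6
tool_pos: [0.558, 0.1606, 0.2148]
orientation: [-179.9, 44.9, -79.8]
force: [0.6, 0.4, 0.4]
opening: 0.0001
gripper_force: 0.0
```

```bash
python3 - <<'E'
from h import *
c=tcp(.02,-.00125,0); pre=c-.012*Z; out=pre-.075*YB; up=out.copy(); up[2]=.18
R=Rt(np.pi/4); print(c.round(4))
to(up,R); print("up->out",(R.T@(out-up)*100).round(2),"out->pre",(R.T@(pre-out)*100).round(2))
p,d=vision.snapshot("top"); cv2.imwrite("pics/s4.png",cv2.resize(p[180:340,240:453,::-1],(800,600)))
W=cloud("top",d); L=W-B; x=L@XB; y=L@YB; z=W[...,2]
for b in (.03,.06,.09,.105,.128,.138):
    k=(abs(y-b)<.005)&(abs(x+.03 if b<.115 else x-.07)<.02)&(z<.2); print(b,np.median(z[k]).round(4),k.sum())
E
```

```text
[ 0.5358 -0.1101  0.042 ]
t 7.6 pos [0.558  0.1606 0.2148] F [0.6 0.4 0.4] J [  4.  20.   0. -45. -80.  19.]
shift cm (tool) [ 26.35   6.95 -21.38]
rotvec [-0.001 -0.001  0.001]
up->out [10.61  0.   10.61] out->pre [-5.3  0.   5.3]
0.03 nan 0
0.06 nan 0
0.09 nan 0
0.105 0.0572 5
0.128 0.0575 40
0.138 0.0577 47
  return _methods._mean(a, axis=axis, dtype=dtype,
  ret = ret.dtype.type(ret / rcount)
```

View pics/s4.png

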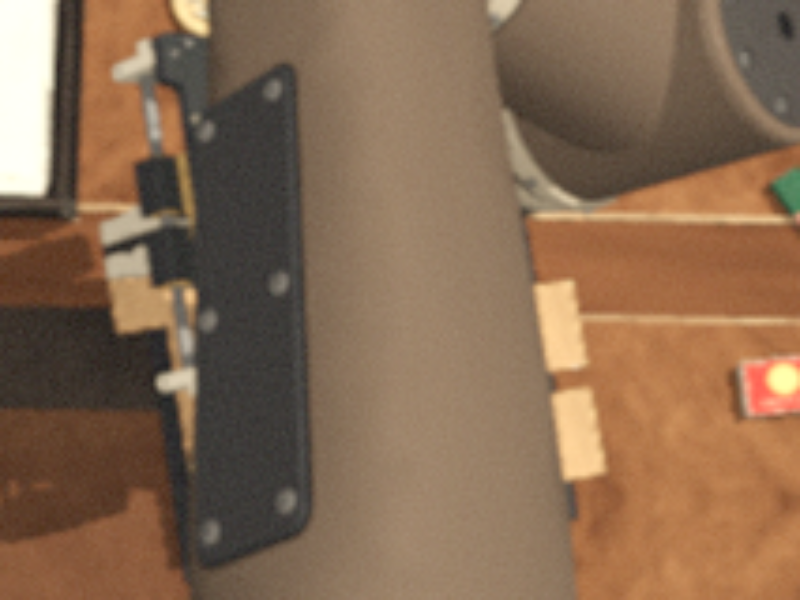

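Leaf 1 lies flat on the left, with its tab top at z≈57.6 mm. Tabs 2 and 3 remain on the right at (560,325) and (578,433). Now tab 2.

Call:
{"name": "move_arm", "arguments": {"moves": [0,3.3,0.87,-2.67,0,0,0,0,3.3,0.87,-2.67,0,0,0,0,3.3,0.87,-2.67,0,0,0,0,3.3,0.87,-2.67,0,0,0,0,3.3,0.87,-2.67,0,0,0,0,3.3,0.87,-2.67,0,0,0,0,3.3,0.87,-2.67,0,0,0,0,3.25,0.86,-2.69,0,0,0]}}

```text
clock: 8.45
tool_pos: [0.5489, -0.1857, 0.1779]
orientation: [-179.9, 44.9, -79.8]
force: [1.2, 1.3, -0.7]
opening: 0.0006
gripper_force: 0.0
```

```bash
python3 - <<'E'
from h import *
c=tcp(.02,-.00125,0); pre=c-.012*Z; out=pre-.075*YB
to(out,Rt(np.pi/4))
p,d=vision.snapshot("side"); W=cloud("side",d); L=W-B; x=L@XB; y=L@YB; z=W[...,2]
for n,a in (("tab2",0),("tab3",-.07)):
  for b in (-.12,-.132,-.142):
    k=(abs(y-b)<.005)&(abs(x-a)<.02)&(z<.12)&(z>.03); print(n,b,np.median(z[k]).round(4) if k.any() else None,k.sum())
E
```

```text
t 8.45 pos [ 0.5489 -0.1857  0.1779] F [ 1.2  1.3 -0.7] J [-25.  33.  13. -36. -98.  39.]
shift cm (tool) [10.32 -0.02 10.6 ]
rotvec [-0.001 -0.002  0.001]
tab2 -0.12 0.0626 36
tab2 -0.132 0.0639 22
tab2 -0.142 None 0
tab3 -0.12 0.0582 43
tab3 -0.132 0.058 36
tab3 -0.142 0.0577 31
```

Call:
{"name": "move_arm", "arguments": {"moves": [0,2.05,0,3.18,0,0,0,0,2.05,0,3.18,0,0,0,0,2.05,0,3.18,0,0,0,0,2.05,0,3.18,0,0,0,0,0,0,0,0,0,0]}}

```text
clock: 9.0
tool_pos: [0.541, -0.1502, 0.0255]
orientation: [179.5, 45.2, -80.2]
force: [-0.4, 0.2, -0.6]
opening: 0.0003
gripper_force: 0.0
```

```bash
python3 - <<'E'
from h import *
c=tcp(.02,-.00125,0); pre=c-.012*Z
to(pre,Rt(np.pi/4))
E
```

```text
t 9.0 pos [ 0.541  -0.1502  0.0255] F [-0.4  0.2 -0.6] J [-22.  41.   5. -37. -84.  47.]
shift cm (tool) [-3.16 -0.2   2.55]
rotvec [ 0.005  0.004 -0.004]
```

Call:
{"name": "move_arm", "arguments": {"moves": [0,-1.6,-0.1,1.2,0,0,0,0,-1.6,-0.1,1.3,0,0,0,0,0,0,0,0,0,0]}}

```text
clock: 9.3
tool_pos: [0.5392, -0.1097, 0.0367]
orientation: [-179.7, 44.9, -79.5]
force: [0.7, 0.5, -0.9]
opening: 0.0011
gripper_force: 0.0
```

```bash
python3 path.py .02 -.00125 0
```

```text
[ 0.5392 -0.1097  0.0367] [ 0.7  0.5 -0.9] [-20.  38.   2. -38. -82.  45.]
0.02 [-0.38  0.34 -0.36] [ 0.536 -0.11   0.042]
0.15 [-1.46  0.   -1.25] [ 0.536 -0.109  0.061]
0.3 [-1.87 -0.   -1.19] [ 0.535 -0.104  0.083]
0.45 [-2.03 -0.   -0.9 ] [ 0.533 -0.096  0.104]
0.6 [-2.14  0.   -0.59] [ 0.531 -0.085  0.123]
0.75 [-2.2  -0.   -0.26] [ 0.529 -0.072  0.14 ]
0.9 [-1.95 -0.   -0.07] [ 0.527 -0.059  0.154]
1.05 [-1.87 -0.    0.18] [ 0.524 -0.045  0.166]
1.2 [-1.85 -0.    0.46] [ 0.521 -0.028  0.176]
1.35 [-1.78  0.    0.74] [ 0.518 -0.011  0.184]
1.5 [-1.67 -0.    1.02] [0.515 0.008 0.188]
1.65 [-1.52  0.    1.27] [0.511 0.027 0.19 ]
1.8 [-1.32 -0.    1.5 ] [0.508 0.047 0.189]
1.95 [-1.1  -0.    1.71] [0.504 0.066 0.184]
2.1 [-0.84  0.    1.87] [0.501 0.085 0.177]
2.25 [-0.55 -0.    2.  ] [0.498 0.103 0.167]
2.4 [-0.2  0.   2. ] [0.495 0.118 0.154]
2.55 [ 0.2 -0.   1.8] [0.493 0.13  0.14 ]
2.7 [ 0.46 -0.    1.75] [0.492 0.139 0.124]
2.85 [0.72 0.   1.66] [0.49  0.145 0.107]
3.05 [ 1.33 -0.    2.02] [0.49  0.15  0.084]
3.14 [ 0.74 -0.    0.83] [0.489 0.151 0.073]
```

Call:
{"name": "move_arm", "arguments": {"moves": [0,-0.4,0.2,-0.35,0,0,0,0,-1.45,0,-1.25,0,0,0,0,-1.85,0,-1.2,0,0,0,0,-2.05,0,-0.9,0,0,0,0,-2.15,0,-0.6,0,0,0,0,-2.2,0,-0.25,0,0,0]}}

```text
clock: 9.9
tool_pos: [0.5297, -0.0744, 0.1402]
orientation: [-179.8, 44.9, -79.8]
force: [0.5, -0.1, -1.6]
opening: 0.0006
gripper_force: 0.5
```

```bash
python3 path.py .75 -.00125 0|head -2; python3 - <<'E'
from h import *
p,d=vision.snapshot("side"); cv2.imwrite("pics/s5.png",cv2.resize(p[150:310,200:413,::-1],(800,600)))
E
```

```text
[ 0.5297 -0.0744  0.1402] [ 0.5 -0.1 -1.6] [-17.  29.   1. -39. -87.  38.]
0.75 [-0.19  0.02  0.19] [ 0.529 -0.072  0.14 ]
```

View pics/s5.png

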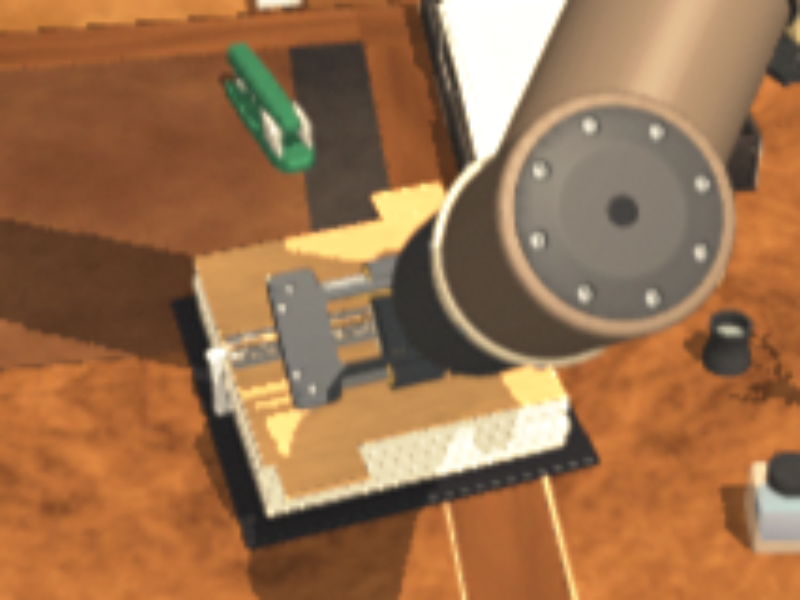

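Leaf 2 is lifted: its tab is gone from (430,440), tab 3 still lies at (310,480), and leaf 1 is flat on the left (tab at (410,200)). Continue over.

Call:
{"name": "move_arm", "arguments": {"moves": [0,-2.1,0,0.05,0,0,0,0,-1.9,0,0.2,0,0,0,0,-1.85,0,0.45,0,0,0,0,-1.8,0,0.75,0,0,0,0,-1.65,0,1.0,0,0,0,0,-1.5,0,1.25,0,0,0]}}

```text
clock: 10.55
tool_pos: [0.511, 0.0288, 0.1878]
orientation: [-180.0, 45.0, -79.8]
force: [0.3, -0.9, 0.3]
opening: 0.0006
gripper_force: 0.4
```

Call:
{"name": "move_arm", "arguments": {"moves": [0,-1.3,0,1.5,0,0,0,0,-1.1,0,1.7,0,0,0,0,-0.85,0,1.85,0,0,0,0,-0.55,0,2.0,0,0,0,0,-0.2,0,2.0,0,0,0,0,0.2,0,1.8,0,0,0,0,0.45,0,1.75,0,0,0,0,0.7,0,1.65,0,0,0]}}

```text
clock: 11.35
tool_pos: [0.4895, 0.1463, 0.1044]
orientation: [180.0, 45.0, -79.8]
force: [0.1, -0.6, 0.5]
opening: 0.0004
gripper_force: 0.2
```

```bash
python3 path.py 2.85 -.00125 0
```

```text
[0.4895 0.1463 0.1044] [ 0.1 -0.6  0.5] [  2.  23. -12. -48. -71.  32.]
2.85 [-0.11 -0.06 -0.3 ] [0.49  0.145 0.107]
3.05 [ 1.33 -0.    2.02] [0.49  0.15  0.084]
3.14 [ 0.74 -0.    0.83] [0.489 0.151 0.073]
```

Call:
{"name": "move_arm", "arguments": {"moves": [0,0.65,0,0.95,0,0,0,0,0.65,0,0.9,0,0,0,0,0.6,0,0.65,0,0,0,0,0.15,0,0.15,0,0,0,0,0,0,0,0,0,0]}}

```text
clock: 11.85
tool_pos: [0.4895, 0.1489, 0.0723]
orientation: [180.0, 45.0, -79.9]
force: [-1.8, 0.8, 3.7]
opening: 0.0004
gripper_force: 1.6
```

Call:
{"name": "move_arm", "arguments": {"moves": [0,0,0,0,0,0,0,0,-1.0,0,-1.0,0,0,0,0,-3.0,0,-3.0,0,0,0,0,-3.0,0,-3.0,0,0,0,0,-3.0,0,-3.0,0,0,0,0,-3.0,0,-3.0,0,0,0,0,0,0,0,0,0,0]}}

```text
clock: 12.55
tool_pos: [0.492, 0.1483, 0.2633]
orientation: [-179.0, 44.8, -79.2]
force: [0.5, -0.4, -1.2]
opening: 0.0007
gripper_force: 0.0
```

```bash
python3 - <<'E'
from h import *
o=ctrl.get_obs(); print(o["tool_pos"],o["force"],o["clock"])
for n in ("top","side"):
    p,d=vision.snapshot(n); W=cloud(n,d); L=W-B; x=L@XB; y=L@YB; z=W[...,2]
    if n=="side": cv2.imwrite("pics/s6.png",cv2.resize(p[150:390,200:520,::-1],(800,600)))
    for t,a,bs in (("tab1",.07,(.125,.14)),("tab2",0,(.125,.14)),("tab3",-.07,(-.125,-.14)),("leaf2",-.07,(.04,.09))):
        for b in bs:
            k=(abs(y-b)<.006)&(abs(x-a)<.02)&(z<.17)&(z>.02); print(n,t,b,np.median(z[k]).round(4) if k.any() else None,k.sum())
    z0=np.load(n+"0.npz"); dp=np.abs(z0["p"].astype(int)-p).sum(2)
    pts=dict(match=(449,283),eraser=(454,234),ink=(408,178),loupe=(342,177),dish=(298,179),stapler=(197,297)) if n=="top" else dict(match=(310,335),eraser=(366,335),ink=(409,283),loupe=(394,242),dish=(382,219),stapler=(270,180))
    for k,(u,v) in pts.items(): print(n,k,"change",np.median(dp[v-7:v+8,u-7:u+8]))
E
```

```text
[0.49202268 0.14832212 0.26328475] [ 0.54594666 -0.39479207 -1.21238859] 12.55
top tab1 0.125 0.0575 38
top tab1 0.14 0.0577 80
top tab2 0.125 0.0608 25
top tab2 0.14 0.0599 48
top tab3 -0.125 0.0566 28
top tab3 -0.14 0.0567 81
top leaf2 0.04 None 0
top leaf2 0.09 None 0
top match change 73.0
top eraser change 87.0
top ink change 63.0
top loupe change 159.0
top dish change 382.0
top stapler change 54.0
side tab1 0.125 0.0578 35
side tab1 0.14 0.0573 30
side tab2 0.125 0.0616 34
side tab2 0.14 0.0605 37
side tab3 -0.125 0.0581 61
side tab3 -0.14 0.0581 55
side leaf2 0.04 0.0613 41
side leaf2 0.09 0.061 40
side match change 5.0
side eraser change 8.0
side ink change 11.0
side loupe change 5.0
side dish change 7.0
side stapler change 9.0
```

View pics/s6.png

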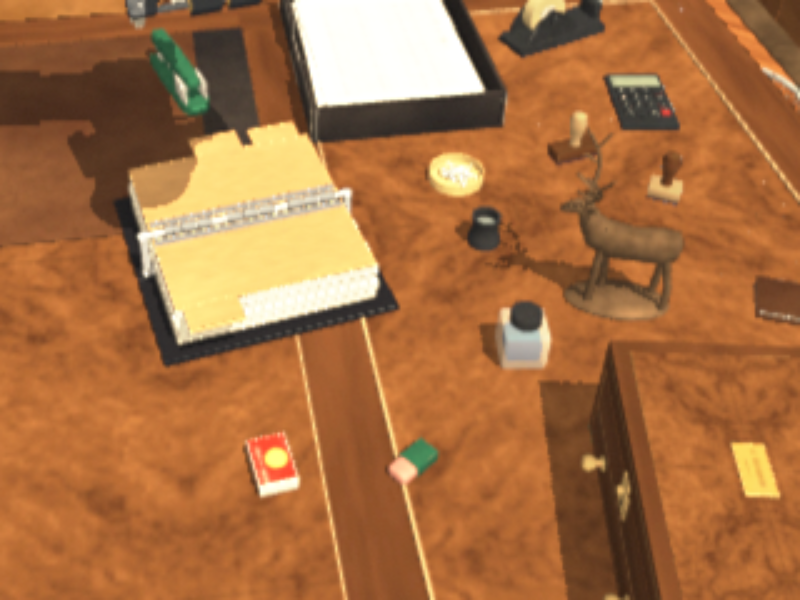

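Leaves 1 and 2 lie flat on the left, with tabs at (270,130) and (215,145). Tab 3 is flat on the right at (215,315), the bystanders have not moved, and the arm is clear.

```bash
python3 -c "
from plant import ctrl
print(ctrl.close_job())"
```

```text
the job is handed in; nothing more can be done
None
```

The job is handed in: dividers 1 and 2 lie flat on the left pages, divider 3 is still flat on the right, and the side camera shows no bystander moved; no verdict on the result was returned.

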